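# Snap a two-part animal tag together with the bench pliers

## Task

Set the loose blue cap of the animal tag squarely on the yellow stud in the lower jaw of the bench pliers and let go of it; do not push it home with the fingers. Then swing the pliers' handle down and press it, only as hard as needed and without crushing the tag, until the cap clicks fully home on the stud, and let the handle go all the way back up. Leave the jar, the bottle and the slide box where they are.

Things in the scene. Friction and masses are not known exactly. Their poses are not given: they have to be found in the camera images.
- cap_center (a point): Centre (half-way up) of the loose blue plastic cap of the tag: a round button 28 mm in diameter and 22 mm high, 20 g, standing open end down on a white tray 12 mm high. z is its axis (up). Underneath it has a hole 13 mm across in a lip 2.5 mm thick, behind which it is hollow (20 mm across) up to 18 mm above its underside.
- stud (a point): Yellow stud half of the tag, fixed in the lower jaw of the bench pliers: point on the stud's axis on the upper face of its yellow disc (34 mm across), 50 mm above the bench. The cap's underside must end here (its centre 11 mm higher). z up; x from the stud to the hinge; y along the hinge axis. The pliers are fixed to the bench, turned by up to 0.35 rad.
- post_top (a point): Top of the stud's post, 15.5 mm above the disc: 10.4 mm thick, tapered top, four orange sprung catches around it. A cap set on it rests on the catches, underside 8 mm above the disc. Pressed, it resists with up to 18 to 30 N on the cap, till about 4 mm above the disc it snaps down and the load drops (sometimes in two clicks, one side first); when home it stands solid on the disc. Over 50 N from the pliers crushes it.
- hinge (a point): Hinge axis of the pliers, 85 mm from the stud along its x and 90 mm above the bench. Axes as the stud's. The handle swings about y here; at angle 0 it lies level from the hinge over the stud and beyond, towards the robot, its blue end above the fixed lower handle (that one reaches up to 45 mm above the bench). A push at the grip gives about 2.1 times that force on the cap.
- handle: Moving upper half of the pliers, 210 mm long; origin on the hinge, handle along its own -x; at angle 0 its axes are the stud's. A weak spring (1 to 2 N at the grip) holds it open, upright at about 1.7 rad, and reopens it. The brass tip under it presses the seated cap near angle 0, but is screwed in or out by up to 5 mm each time: that angle differs by up to 0.06 rad and must be felt.
- grip (a point): Middle of the blue grip on the handle, 180 mm from the hinge along the handle's -x: the place to hold or press it. The grip is 18 mm wide (along the hinge axis) and 16 mm thick, from 100 to 210 mm from the hinge. Axes as the handle's.
- jar: Clear specimen jar with a red lid, 54 mm across, 65 mm high; bystander. Origin at the centre of its underside.
- reagent: Amber bottle with a white cap, 38 mm across, 85 mm high; bystander. Origin at the centre of its underside.
- slidebox: Grey and blue slide box, 85 x 50 x 34 mm; bystander. Origin at the centre of its underside.
Not all that is in view belongs to the job. Of the things shaped like the part that bears cap_center, the blue one is meant.

How it is judged:
By the outcome, as a careful person would: the job done as asked, in the order asked, and still so for the second after the job is handed in, with the robot touching nothing.
It also fails if it takes over 72 s, if anything falls off the work surface, if the arm or the gripper's body presses on something with over 40 N, if the wrist force passes 120 N, or if a joint passes its speed limit or range.

## Robot

A 6-joint arm with a two-finger parallel gripper is mounted at the origin on the work surface. World frame = base frame: x ahead of the robot, y to its left, z up, the work surface at z = 0. Lengths are in m, angles in rad, forces in N, time in s.
With the tool pointing down it reaches from about 0.425 to 0.95 m from the base axis. Payload 3.5 kg.
Tool frame: the origin (TCP) lies at the very end of the fingers, on their centre line; the grasp point (between the pads) lies ctrl.tcp_to_grasp behind it (ctrl.tcp_to_grasp is the distance from the TCP to the grasp point, in m); z points along the fingers, y is the direction in which the jaws open and shut (so a half turn about z gives the same grasp; the last joint's range is limited). The gripper opens to 85 mm and grips with 20 to 120 N. Pads are 22 mm wide; open, the fingers measure 114 mm over their backs; the gripper's body (76 mm by 85 mm) begins 54 mm behind the grasp point. The pads swing forward as they close: fully open they stand 13 mm farther back than shut.
Start: joints at [0.959, 0.286, 1.577, -0, 1.279, -0.15], TCP at [0.301, 0.604, 0.231] pointing down, gripper open.
Joint ranges: [-2.77, 2.77], [-0.9, 2.22], [0.21, 2.48], [-1.53, 4.67], [0.24, 2.81], [-2.84, 2.84]. Speed limits (rad/s): [2.79, 2.79, 3.14, 3.14, 3.14, 3.14].

## Interface

Orientations are given as a unit quaternion [x, y, z, w].
In Python, from rig import telemetry, capture, calibration, job_done, ctrl gives the robot as it stands.
- The arm moves only by the tool send_rows, never from a script. Its argument "increments" is a list of rows, each a list of 7 numbers: the opening, from 0 (shut) to 1 (fully open), then the shift along the tool's x, y, z in mm, then the turn, a rotation vector about the tool's x, y, z in rad. In form: [[claw, x, y, z, ax, ay, az], ...]. A call has 1 to 8 rows; each row shifts and turns the commanded pose from where the row before left it, along the tool's axes as they then stand; what a row does not reach is not made up. A row lasts 1/12 s, in which the tool goes at most 41.7 mm and 7.16 degrees, less where a joint would pass 70% of its speed; a pose out of reach is approached as far as the arm can. A call with a gripper value outside its range is refused whole. The fingers move at their own pace and stop on an object; the grip force is fixed at half the most. Time passes only in rows, so rows that do not move let the fingers close. It gives the time, the measured TCP pose, the force and the opening at its end, in the units of the state.
- telemetry.state(): the state, without advancing time (a new reading comes with each control period).
- capture(name): name is "side" or "top"; returns the picture (384x512x3 uint8, red, green, blue); there is no depth.
- calibration(name): a dict with "camera_matrix" (3x3 intrinsics, pixels), "camera_from_world" (4x4, takes a point from world to camera coordinates). Camera axes: x right, y down, z forward; pixel columns grow to the right and rows downward; lengths in m; the calibration is good to about 2 mm. A picture is of the moment at which its call begins. calibration takes no time and is no camera call.
- job_done(): hands the job in, once; it reports no verdict.
The state is a dict: "clock": time; "q": joint angles; "dq": joint speeds; "tau": joint torques, N m; "tool_pos": TCP position; "tcp_rot": TCP orientation; "wrist_force": force on the tool from outside, world axes, zero at the start; "wrist_torque": the same for the moment, N m; "gripper_width": finger opening in m.
Only numpy, scipy, OpenCV 4.12 (cv2) and the standard library are available. Lean on these libraries where they do the work, as an engineer would, in place of code of your own. Each camera call takes 0.05 s, during which the arm holds its last target. There are 200 camera calls.

## Working session

There is one attempt and no reset: what is moved stays moved. The work goes in short steps, Python scripts to look and compute and a tool call to move; the robot and the scene stay as the last step left them, time stands still between calls to the robot, and variables do not carry over. Pictures are saved under pics/ and viewed, about 8 in all and at most 12, crops included, and the job is handed in when it is done.

Besides the shell and the picture viewer there is one more tool, called after ">>>" as a command line: name --pt "numbers of a row" for each row, then --argument value for the rest. send_rows: Moves the arm, as the interface text tells. Its arguments: {"type":"object","properties":{"increments":{"type":"array"}},"required":["increments"]}

```bash
mkdir -p pics; ls; cat > h.py <<'E'
import numpy as np, cv2
from rig import telemetry, capture, calibration, job_done, ctrl
def snap(n,f,crop=None,s=1):
    im=cv2.cvtColor(capture(n),cv2.COLOR_RGB2BGR); cv2.imwrite('raw_%s.png'%n,im)
    if crop: im=im[crop[1]:crop[3],crop[0]:crop[2]]
    cv2.imwrite('pics/'+f,cv2.resize(im,None,fx=s,fy=s,interpolation=cv2.INTER_CUBIC)) if s!=1 else cv2.imwrite('pics/'+f,im)
def pix(n,p):
    c=calibration(n); T=np.array(c['camera_from_world']); q=T[:3,:3]@np.array(p)+T[:3,3]; u=np.array(c['camera_matrix'])@q; return u[:2]/u[2]
def atz(n,u,v,z):
    c=calibration(n); T=np.array(c['camera_from_world']); R=T[:3,:3]; o=-R.T@T[:3,3]
    d=R.T@np.linalg.inv(np.array(c['camera_matrix']))@np.array([u,v,1.]); return o+d*(z-o[2])/d[2]
E
python3 - <<'E'
from h import *
snap('top','t0.png');snap('side','s0.png')
for n in('top','side'):
    c=calibration(n);T=np.array(c['camera_from_world']);print(n,-T[:3,:3].T@T[:3,3],T[:3,:3].round(2).tolist(),c['camera_matrix'])
print(ctrl.tcp_to_grasp,telemetry.state())
E
```

```text
pics
top [0.49439121 0.02701401 0.98886634] [[0.02, -1.0, 0.01], [-1.0, -0.02, -0.09], [0.09, -0.0, -1.0]] [[363.73304174   0.         259.4840359 ]
 [  0.         363.73304174 190.24783061]
 [  0.           0.           1.        ]]
side [ 0.44789046 -0.76500353  0.71040458] [[0.99, -0.15, 0.02], [-0.08, -0.61, -0.79], [0.13, 0.78, -0.61]] [[391.84313878   0.         259.42685054]
 [  0.         391.84313878 190.98849067]
 [  0.           0.           1.        ]]
0.0187 {'clock': 0.1, 'q': array([ 9.58998309e-01,  2.87098439e-01,  1.57803784e+00, -1.45705343e-05,
        1.27859222e+00, -1.49990079e-01]), 'dq': array([-1.30946535e-03, -1.68246360e-03, -1.72592879e-03, -3.42160346e-04,
        1.08953098e-03, -8.15837646e-05]), 'tau': array([ 2.92379009e-04, -4.07295978e+01, -2.93700010e+01, -1.39926869e-04,
        3.41864456e-03, -5.68356455e-07]), 'tool_pos': array([0.30038306, 0.60381469, 0.23006733]), 'tcp_rot': array([ 2.28855414e-01,  9.73459839e-01, -9.93980099e-04, -3.90526482e-04]), 'wrist_force': array([ 0.1927842 , -0.14408226, -0.16005213]), 'wrist_torque': array([ 0.00661202, -0.01510881, -0.04256958]), 'gripper_width': 0.0853736793661107}
```

View pics/t0.png

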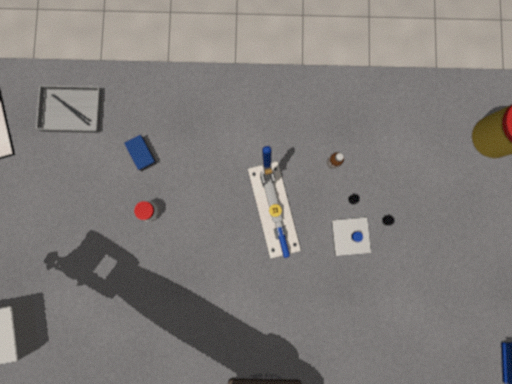

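View pics/s0.png

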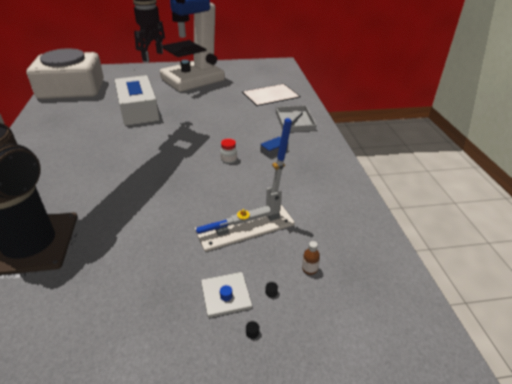

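The top view shows the tray with the blue cap at (357,237) and two black caps at (353,199) and (388,220). Blue is the one meant. The pliers' stud is at about (275,211), with the upright handle seen end-on near (267,152). I'll confirm in an enlarged crop.

```bash
python3 - <<'E'
from h import *
a=cv2.imread('raw_top.png')[140:265,240:400]; b=cv2.imread('raw_side.png')[105:315,190:330]
a=cv2.resize(a,None,fx=3,fy=3,interpolation=cv2.INTER_CUBIC);b=cv2.resize(b,None,fx=2.3,fy=2.3,interpolation=cv2.INTER_CUBIC)
o=np.zeros((max(a.shape[0],b.shape[0]),a.shape[1]+b.shape[1],3),np.uint8);o[:a.shape[0],:a.shape[1]]=a;o[:b.shape[0],a.shape[1]:]=b
print(o.shape);cv2.imwrite('pics/c0.png',o)
def cent(n,box,f):
    im=cv2.imread('raw_%s.png'%n).astype(int);x0,y0,x1,y1=box;m=f(*[im[y0:y1,x0:x1,i] for i in range(3)])
    v,u=np.nonzero(m);print(n,len(u),u.mean()+x0,v.mean()+y0,u.min()+x0,u.max()+x0,v.min()+y0,v.max()+y0);return u.mean()+x0,v.mean()+y0
blue=lambda b,g,r:(b>r+50)&(b>g+40)
yel=lambda b,g,r:(r>b+70)&(g>b+50)
for n,box,f,z in(('top',(335,220,370,255),blue,.030),('side',(210,280,245,305),blue,.023),('top',(255,195,295,225),yel,.05),('side',(225,200,260,225),yel,.05)):
    u=cent(n,box,f);print(atz(n,*u,z))
for p in((335,218),(369,218),(371,254),(335,256)):print(atz('top',*p,.012))
E
```

```text
(483, 802, 3)
top 77 357.1038961038961 236.24675324675326 352 362 232 241
[ 0.46957836 -0.23554091  0.03      ]
side 140 225.4857142857143 291.75 220 231 285 299
[ 0.46869182 -0.23283348  0.023     ]
top 130 274.7846153846154 210.04615384615386 269 281 204 216
[ 0.53281111 -0.01764175  0.05      ]
side 107 242.93457943925233 214.14018691588785 237 249 209 219
[ 0.53204884 -0.01871894  0.05      ]
[ 0.51647113 -0.18131303  0.012     ]
[ 0.51839217 -0.27265406  0.012     ]
[ 0.42301133 -0.2772672   0.012     ]
[ 0.4158061  -0.18144877  0.012     ]
```

View pics/c0.png

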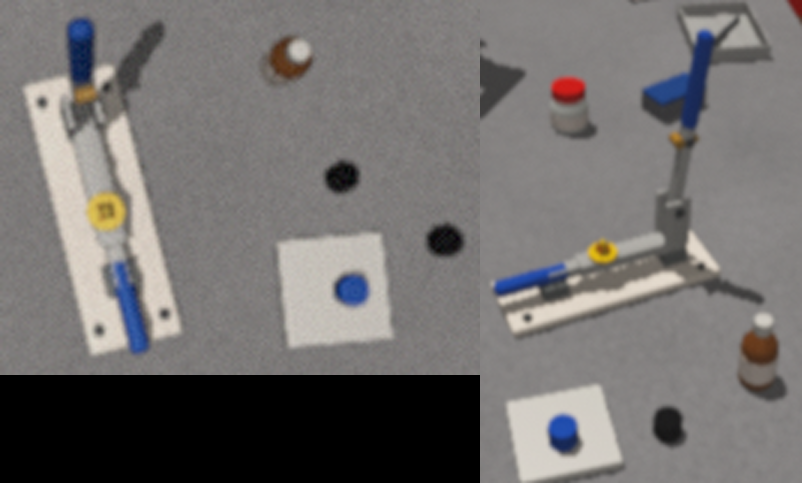

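Confirmed: the blue cap is the one on the tray, at about (0.469,-0.234), and the stud is at about (0.532,-0.018). Next come the pliers' yaw and the first move.

```bash
cat >> h.py <<'E'
from scipy.spatial.transform import Rotation as Ro
def rel(p,yaw=None,st=None):
    """tool-frame shift (mm) from measured pose to p; yaw = wanted direction of tool y (mod pi), turn as tool az"""
    s=st or telemetry.state(); R=Ro.from_quat(s['tcp_rot']); d=R.inv().apply((np.array(p)-s['tool_pos'])*1000)
    ty=R.as_matrix()[:,1]; a=np.arctan2(ty[1],ty[0])
    print('pos',s['tool_pos'].round(4),'yang',round(a,3),'R',R.as_matrix()[:,2].round(4),'shift mm',d.round(1), 'F',s['wrist_force'].round(1),'w',round(s['gripper_width'],4),'t',round(s['clock'],2))
    if yaw is not None:
        t=(yaw-a+np.pi/2)%np.pi-np.pi/2; print('az turn',-t)
E
python3 - <<'E'
from h import *
pts=[((25,90),(92,355)),((113,65),(182,330))]
for p,q in pts:
    P=atz('top',240+p[0]/3,140+p[1]/3,.01);Q=atz('top',240+q[0]/3,140+q[1]/3,.01);print(np.arctan2(*(P-Q)[1::-1]))
P=atz('top',240+107/3,140+211/3,.05);Q=atz('top',240+138/3,140+350/3,.045);print(np.arctan2(*(P-Q)[1::-1]))
yw=.265
rel((.455,0.05,.231),yw); rel((.469,-.234,.231),yw)
E
```

```text
0.2689816724587393
0.26847644308512497
0.23897794302363257
pos [0.3004 0.6038 0.2301] yang 1.109 R [-0.0012 -0.0018 -1.    ] shift mm [-3.852e+02 -4.269e+02 -1.000e-01] F [ 0.2 -0.1 -0.2] w 0.0854 t 0.1
az turn 0.8439929229733362
pos [0.3004 0.6038 0.2301] yang 1.109 R [-0.0012 -0.0018 -1.    ] shift mm [-5.243e+02 -6.749e+02  3.000e-01] F [ 0.2 -0.1 -0.2] w 0.0854 t 0.1
az turn 0.8439929229733362
```

>>> send_rows --pt "0.7 -27.5 -30.5 0 0 0 0" --pt "0.7 -27.5 -30.5 0 0 0 0" --pt "0.7 -27.5 -30.5 0 0 0 0" --pt "0.7 -27.5 -30.5 0 0 0 0" --pt "0.7 -27.5 -30.5 0 0 0 0" --pt "0.7 -27.5 -30.5 0 0 0 0" --pt "0.7 -27.5 -30.5 0 0 0 0" --pt "0.7 -27.5 -30.5 0 0 0 0"

```text
clock: 0.77
tool_pos: [0.3886, 0.2859, 0.2309]
tcp_rot: [0.229, 0.974, -0.0, -0.0]
wrist_force: [2.0, 0.0, -0.4]
gripper_width: 0.0595
```

>>> send_rows --pt "0.7 -27.5 -30.5 0 0 0 0" --pt "0.7 -27.5 -30.5 0 0 0 0" --pt "0.7 -27.5 -30.5 0 0 0 0" --pt "0.7 -27.5 -30.5 0 0 0 0" --pt "0.7 -27.5 -30.5 0 0 0 0" --pt "0.7 -27.5 -30.5 0 0 0 0" --pt "0.7 -20 -35.4 0 0 0 0" --pt "0.7 -20 -35.4 0 0 0 0"

```text
clock: 1.43
tool_pos: [0.4591, -0.0327, 0.2311]
tcp_rot: [0.229, 0.973, 0.0, -0.0]
wrist_force: [1.4, 0.4, -1.0]
gripper_width: 0.0598
```

>>> send_rows --pt "0.7 -20 -35.4 0 0 0 0" --pt "0.7 -20 -35.4 0 0 0 0" --pt "0.7 -20 -35.4 0 0 0 0" --pt "0.7 -20 -35.4 0 0 0 0" --pt "0.7 -20 -35.4 0 0 0 0" --pt "0.7 0 0 0 0 0 0.12" --pt "0.7 0 0 0 0 0 0.12" --pt "0.7 0 0 0 0 0 0.12"

```text
clock: 2.1
tool_pos: [0.4695, -0.2346, 0.2305]
tcp_rot: [0.403, 0.915, 0.0, -0.001]
wrist_force: [-0.3, 0.4, 0.4]
gripper_width: 0.0597
```

>>> send_rows --pt "0.7 0 0 20 0 0 0.121" --pt "0.7 0 0 30 0 0 0.121" --pt "0.7 0 0 30 0 0 0.121" --pt "0.7 0 0 30 0 0 0.121" --pt "0.7 0 0 10 0 0 0" --pt "0.7 0 0 0 0 0 0"

```text
clock: 2.6
tool_pos: [0.4678, -0.232, 0.1076]
tcp_rot: [0.606, 0.795, -0.0, -0.004]
wrist_force: [0.1, 0.4, -0.8]
gripper_width: 0.0595
```

```bash
python3 - <<'E'
from h import *
rel((.469,-.234,.0145),.265);print(telemetry.state()['q'].round(2))
snap('side','s1.png',(150,180,330,340),4)
E
```

```text
pos [ 0.4678 -0.232   0.1076] yang 0.268 R [-0.0064  0.0049 -1.    ] shift mm [-2.8  1.1 93.1] F [ 0.1  0.4 -0.8] w 0.0595 t 2.6
az turn 0.003078865799674091
[-0.65  0.1   2.04 -0.    1.01 -0.92]
```

View pics/s1.png

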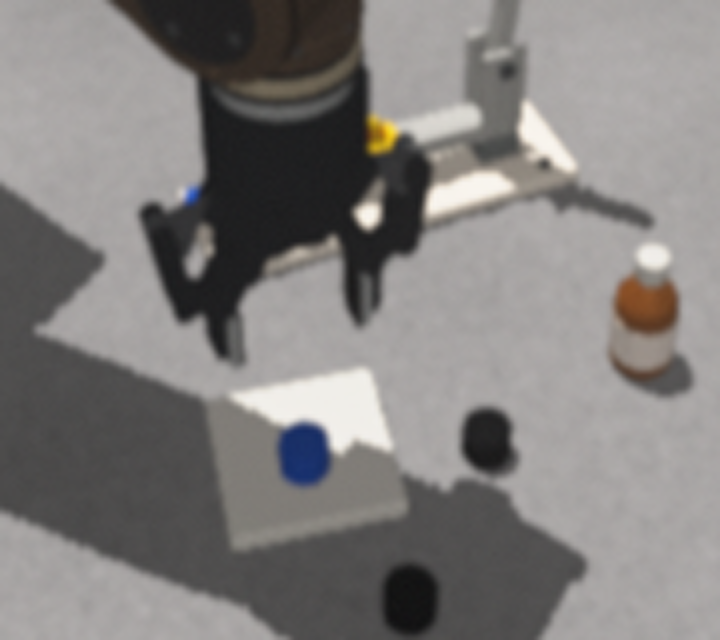

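The fingers straddle the cap at crop (303,453). Now to descend and grip.

>>> send_rows --pt "0.7 -1 0 25 0 0 0" --pt "0.7 -1 0 25 0 0 0" --pt "0.7 -0.5 0 20 0 0 0" --pt "0.7 0 0 12 0 0 0" --pt "0.7 0 0 6 0 0 0" --pt "0.7 0 0 3 0 0 0" --pt "0.7 0 0 0 0 0 0" --pt "0.7 0 0 0 0 0 0"

```text
clock: 3.32
tool_pos: [0.4717, -0.2369, 0.0218]
tcp_rot: [0.607, 0.794, -0.0, 0.001]
wrist_force: [-0.1, -0.4, 0.1]
gripper_width: 0.0598
```

```bash
python3 - <<'E'
from h import *
rel((.469,-.234,.0145),.265)
E
```

```text
pos [ 0.4717 -0.2369  0.0218] yang 0.266 R [ 0.0021 -0.0016 -1.    ] shift mm [ 3.5 -1.9  7.3] F [-0.1 -0.4  0.1] w 0.0598 t 3.32
az turn 0.0005494339082705579
```

>>> send_rows --pt "0.7 3.5 -1.9 4 0 0 0" --pt "0.7 0 0 2.5 0 0 0" --pt "0.4 0 0 0 0 0 0" --pt "0.1 0 0 0 0 0 0" --pt "0.1 0 0 0 0 0 0" --pt "0.1 0 0 0 0 0 0" --pt "0.1 0 0 0 0 0 0"

```text
clock: 3.9
tool_pos: [0.4683, -0.2335, 0.0143]
tcp_rot: [0.607, 0.794, 0.0, 0.0]
wrist_force: [-0.8, -0.4, 2.0]
gripper_width: 0.0261
```

>>> send_rows --pt "0.4 0 0 0 0 0 0" --pt "0.7 0 0 0 0 0 0" --pt "0.7 0 0 0 0 0 0" --pt "0.7 0 0 0 0 0 0.12" --pt "0.7 0 0 0 0 0 0.121" --pt "0.7 0 0 0 0 0 0.121" --pt "0.7 0 0 0 0 0 0.121" --pt "0.7 0 0 0 0 0 0.121"

```text
clock: 4.57
tool_pos: [0.4678, -0.2332, 0.0136]
tcp_rot: [0.818, 0.575, -0.0, -0.0]
wrist_force: [-0.6, 0.4, -0.8]
gripper_width: 0.0601
```

>>> send_rows --pt "0.7 0 0 0 0 0 0.121" --pt "0.7 0 0 0 0 0 0.121" --pt "0.7 0 0 0 0 0 0.121" --pt "0.7 0 0 0 0 0 0.121" --pt "0.7 0 0 0 0 0 0.121" --pt "0.7 0 0 0 0 0 0.121" --pt "0.7 0 0 0 0 0 0.121" --pt "0.7 0 0 0 0 0 0.121"

```text
clock: 5.23
tool_pos: [0.4678, -0.2331, 0.0136]
tcp_rot: [0.992, 0.129, -0.0, -0.0]
wrist_force: [1.0, 0.1, -0.5]
gripper_width: 0.0596
```

>>> send_rows --pt "0.6 0 0 0 0 0 0" --pt "0.4 0 0 0 0 0 0" --pt "0.1 0 0 0 0 0 0" --pt "0.1 0 0 0 0 0 0" --pt "0.1 0 0 0 0 0 0" --pt "0.1 0 0 0 0 0 0"

```text
clock: 5.73
tool_pos: [0.4682, -0.2334, 0.0141]
tcp_rot: [0.991, 0.132, 0.0, 0.0]
wrist_force: [-0.0, -0.6, 1.7]
gripper_width: 0.0263
```

```bash
python3 - <<'E'
from h import *
rel((.5324,-.0182,.12),1.836)
E
```

```text
pos [ 0.4682 -0.2334  0.0141] yang -1.306 R [ 5.e-04 -4.e-04 -1.e+00] shift mm [ 118.3 -190.9 -105.9] F [-0.  -0.6  1.7] w 0.0263 t 5.73
az turn -0.0005697975301934832
```

>>> send_rows --pt "0.1 0 0 -10 0 0 0" --pt "0.1 0 0 -25 0 0 0" --pt "0.1 0 0 -35 0 0 0" --pt "0.1 0 0 -26 0 0 0" --pt "0.1 0 0 -10 0 0 0" --pt "0.1 8 -13 0 0 0 0" --pt "0.1 12 -20 0 0 0 0" --pt "0.1 15 -24 0 0 0 0"

```text
clock: 6.4
tool_pos: [0.4865, -0.1691, 0.1197]
tcp_rot: [0.991, 0.13, -0.0, 0.0]
wrist_force: [0.3, 1.0, 0.2]
gripper_width: 0.0262
```

>>> send_rows --pt "0.1 15 -24 0 0 0 0" --pt "0.1 15 -24 0 0 0 0" --pt "0.1 15 -24 0 0 0 0" --pt "0.1 15 -24 0 0 0 0" --pt "0.1 12 -20 0 0 0 0" --pt "0.1 7 -11 0 0 0 0" --pt "0.1 4.3 -6.9 0 0 0 0" --pt "0.1 0 0 0 0 0 0"

```text
clock: 7.07
tool_pos: [0.5321, -0.0168, 0.1191]
tcp_rot: [0.991, 0.133, -0.001, -0.0]
wrist_force: [-1.8, -0.5, 0.1]
gripper_width: 0.0262
```

>>> send_rows --pt "0.1 0 0 0 0 0 0" --pt "0.1 0 0 0 0 0 0"

```text
clock: 7.23
tool_pos: [0.532, -0.0188, 0.1195]
tcp_rot: [0.991, 0.131, -0.0, 0.0]
wrist_force: [0.4, 0.1, -0.7]
gripper_width: 0.0258
```

```bash
python3 - <<'E'
from h import *
rel((.5324,-.0182,.08),1.836)
s=telemetry.state();print(s['q'].round(2))
a=capture('side');b=capture('top')
cv2.imwrite('raw_side.png',a[:,:,::-1]);cv2.imwrite('raw_top.png',b[:,:,::-1])
c=s['tool_pos']-[0,0,0.0]+[0,0,.009]
print('pred cap centre px',pix('side',c),pix('top',c))
A=cv2.resize(a[130:250,190:310,::-1],None,fx=5,fy=5,interpolation=cv2.INTER_CUBIC);cv2.imwrite('pics/s2.png',A)
E
```

```text
pos [ 0.532  -0.0188  0.1195] yang -1.308 R [-7.e-04 -2.e-04 -1.e+00] shift mm [ 0.5 -0.5 39.5] F [ 0.4  0.1 -0.7] w 0.0258 t 7.23
az turn -0.001987880529718211
[-0.23  0.1   2.02 -0.    1.03  1.08]
pred cap centre px [242.69710788 189.7832796 ] [276.87117655 209.05598231]
```

View pics/s2.png

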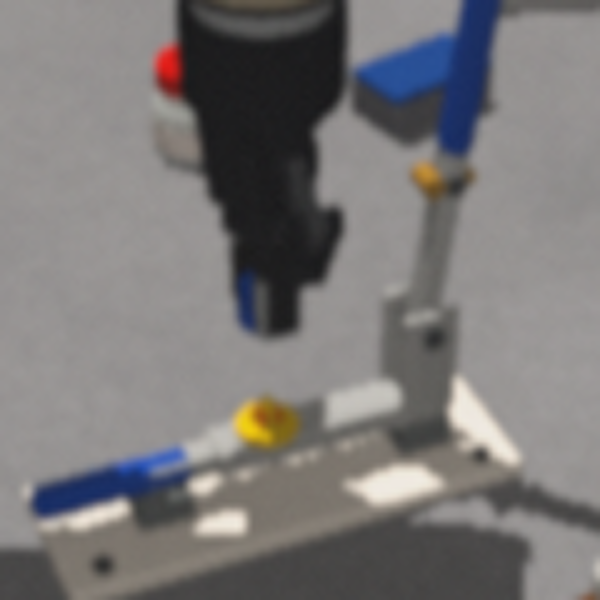

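The finger's tip is over the stud (disc at crop (266,420)) with the cap peeking out on its left. I'll go just above the post and compare there.

>>> send_rows --pt "0.1 0.5 -0.5 15 0 0 0" --pt "0.1 0 0 15 0 0 0" --pt "0.1 0 0 10 0 0 0" --pt "0.1 0 0 6 0 0 0" --pt "0.1 0 0 0 0 0 0" --pt "0.1 0 0 0 0 0 0"

```text
clock: 7.83
tool_pos: [0.5327, -0.0178, 0.0737]
tcp_rot: [0.991, 0.131, -0.0, -0.0]
wrist_force: [0.5, -0.0, -0.0]
gripper_width: 0.0261
```

```bash
python3 - <<'E'
from h import *
rel((.5324,-.0182,.06),1.836)
s=telemetry.state()
a=capture('side')[:,:,::-1];cv2.imwrite('raw_side.png',a)
u0,v0=215,180;k=11
A=cv2.resize(a[v0:v0+50,u0:u0+65],None,fx=k,fy=k,interpolation=cv2.INTER_CUBIC)
c=s['tool_pos'];cz=c[2]-.002
def ring(p,r,col):
    q=[(pix('side',p+np.array([r*np.cos(t),r*np.sin(t),0]))-[u0,v0]+.5)*k-.5 for t in np.linspace(0,6.28,40)]
    cv2.polylines(A,[np.array(q).astype(np.int32)],True,col,1)
ring(np.array([c[0],c[1],cz]),.014,(0,255,0));ring(np.array([c[0],c[1],cz+.022]),.014,(0,255,0))
ring(np.array([.5324,-.0182,.05]),.017,(255,255,0))
cv2.imwrite('pics/s3.png',A)
E
```

```text
pos [ 0.5327 -0.0178  0.0737] yang -1.307 R [-5.e-04  1.e-04 -1.e+00] shift mm [-0.4  0.3 13.7] F [ 0.5 -0.  -0. ] w 0.0261 t 7.83
az turn -0.0018347528676851965
```

View pics/s3.png

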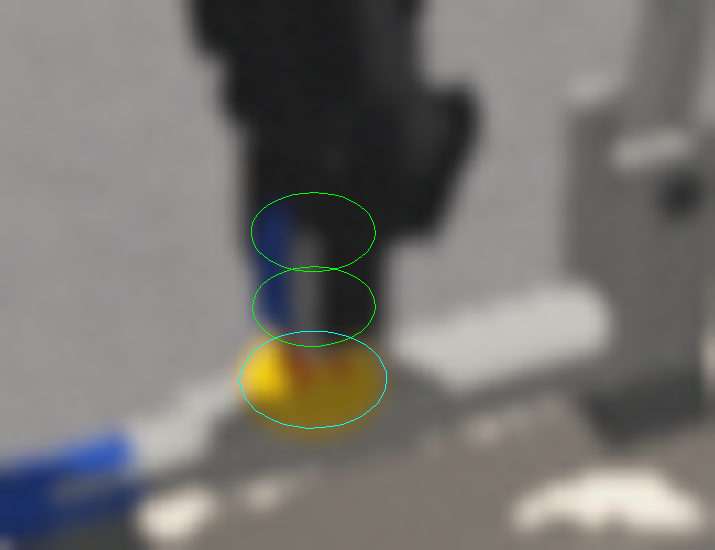

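The predicted cap rings fit the visible blue edge, and the ring on the disc fits as well, so I'm lowering gently.

>>> send_rows --pt "0.1 -0.3 0.2 3 0 0 0" --pt "0.1 0 0 2 0 0 0" --pt "0.1 0 0 1.5 0 0 0" --pt "0.1 0 0 1 0 0 0" --pt "0.1 0 0 0.5 0 0 0" --pt "0.1 0 0 0 0 0 0"

```text
clock: 8.38
tool_pos: [0.5324, -0.0177, 0.0657]
tcp_rot: [0.991, 0.132, -0.0, -0.0]
wrist_force: [0.4, 1.3, 0.4]
gripper_width: 0.0259
```

>>> send_rows --pt "0.1 0 0 1 0 0 0" --pt "0.1 0 0 0.5 0 0 0" --pt "0.1 0 0 0.5 0 0 0" --pt "0.1 0 0 0 0 0 0"

```text
clock: 8.72
tool_pos: [0.5324, -0.0178, 0.0637]
tcp_rot: [0.991, 0.132, -0.0, -0.0]
wrist_force: [-0.0, -0.1, -0.3]
gripper_width: 0.0261
```

No force below the post-top height, so the hole is over the post.

>>> send_rows --pt "0.1 0 0 1 0 0 0" --pt "0.1 0 0 0.5 0 0 0" --pt "0.1 0 0 0.5 0 0 0" --pt "0.1 0 0 0 0 0 0" --pt "0.1 0 0 0 0 0 0"

```text
clock: 9.13
tool_pos: [0.5325, -0.0178, 0.0618]
tcp_rot: [0.991, 0.132, -0.0, -0.0]
wrist_force: [-0.9, -0.0, 0.2]
gripper_width: 0.0261
```

>>> send_rows --pt "0.1 0 0 0.5 0 0 0" --pt "0.1 0 0 0.5 0 0 0" --pt "0.1 0 0 0 0 0 0" --pt "0.1 0 0 0 0 0 0"

```text
clock: 9.47
tool_pos: [0.5325, -0.0177, 0.0608]
tcp_rot: [0.991, 0.132, -0.0, -0.0]
wrist_force: [-0.6, -0.2, -0.2]
gripper_width: 0.0263
```

>>> send_rows --pt "0.1 0 0 0.4 0 0 0" --pt "0.1 0 0 0 0 0 0" --pt "0.4 0 0 0 0 0 0" --pt "0.6 0 0 0 0 0 0" --pt "0.6 0 0 0 0 0 0" --pt "0.6 0 0 -10 0 0 0" --pt "0.6 0 0 -20 0 0 0" --pt "0.6 0 0 -20 0 0 0"

```text
clock: 10.13
tool_pos: [0.5318, -0.0177, 0.1107]
tcp_rot: [0.991, 0.132, -0.001, -0.0]
wrist_force: [0.8, -0.2, -0.1]
gripper_width: 0.0511
```

>>> send_rows --pt "0.6 -20 0 -20 0 0 0" --pt "0.6 -30 0 -20 0 0 0" --pt "0.6 -30 0 -20 0 0 0" --pt "0.6 -30 0 0 0 0 0" --pt "0.6 0 0 0 0 0 0" --pt "0.6 0 0 0 0 0 0"

```text
clock: 10.63
tool_pos: [0.4258, -0.0467, 0.1714]
tcp_rot: [0.991, 0.131, 0.001, 0.001]
wrist_force: [0.9, -0.6, 0.2]
gripper_width: 0.0513
```

```bash
python3 - <<'E'
from h import *
rel((.5324,-.0182,.06),1.836)
a=capture('side')[:,:,::-1];b=capture('top')[:,:,::-1];cv2.imwrite('raw_side.png',a);cv2.imwrite('raw_top.png',b)
A=cv2.resize(a[180:240,200:280],None,fx=9,fy=9,interpolation=cv2.INTER_CUBIC)
for p in ((.5324,-.0182,.069),(.5324,-.0182,.05),(.5324,-.0182,.058),(.5324,-.0182,.08)): print(p,(pix('side',p)-[200,180]+.5)*9)
cv2.imwrite('pics/s4.png',A)
E
```

```text
pos [ 0.4258 -0.0467  0.1714] yang -1.308 R [ 2.4e-03 -8.0e-04 -1.0e+00] shift mm [110.1  -0.  111.6] F [ 0.9 -0.6  0.2] w 0.0513 t 10.63
az turn -0.0027147152086781645
(0.5324, -0.0182, 0.069) [391.43769414 259.33039356]
(0.5324, -0.0182, 0.05) [391.92701264 310.45161975]
(0.5324, -0.0182, 0.058) [391.72238678 289.07346898]
(0.5324, -0.0182, 0.08) [391.14907064 229.17664467]
```

View pics/s4.png

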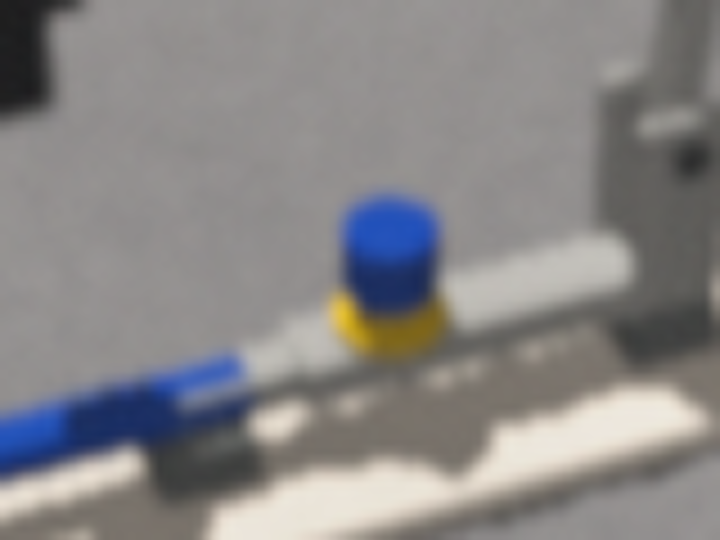

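The cap sits square on the catches: its top centre is at crop (391,230), exactly where z = 0.080 projects. Next, with the fingers shut, I go up and over behind the upright handle.

>>> send_rows --pt "0.3 0 0 -25 0 0 0" --pt "0 0 0 -40 0 0 0" --pt "0 0 0 -40 0 0 0" --pt "0 0 0 -40 0 0 0" --pt "0 0 0 -30 0 0 0" --pt "0 0 0 -15 0 0 0" --pt "0 0 0 0 0 0 0" --pt "0 0 0 0 0 0 0"

```text
clock: 11.4
tool_pos: [0.4273, -0.0464, 0.3606]
tcp_rot: [0.991, 0.132, 0.0, 0.0]
wrist_force: [0.6, -0.2, -0.3]
gripper_width: -0.0003
```

>>> send_rows --pt "0 20 0 0 0 0 0" --pt "0 35 0 0 0 0 0" --pt "0 40 0 0 0 0 0" --pt "0 40 0 0 0 0 0" --pt "0 40 0 0 0 0 0" --pt "0 40 0 0 0 0 0" --pt "0 35 0 0 0 0 0" --pt "0 15 0 0 0 0 0"

```text
clock: 12.07
tool_pos: [0.6846, 0.0242, 0.3542]
tcp_rot: [0.991, 0.132, -0.003, -0.001]
wrist_force: [-0.3, 0.2, -0.1]
gripper_width: -0.0004
```

```bash
cat >> h.py <<'E'
Y=.265;H=np.array([.6144,.0045,.09])
def pl(x,z): return H+[x*np.cos(Y),x*np.sin(Y),z-.09]
E
python3 - <<'E'
from h import *
rel(pl(.07,.25),1.836)
a=capture('side')[:,:,::-1];cv2.imwrite('raw_side.png',a)
A=cv2.resize(a[50:240,170:340],None,fx=3,fy=3,interpolation=cv2.INTER_CUBIC)
g=lambda p:tuple(int(t) for t in (pix('side',p)-[170,50]+.5)*3)
for p in(pl(0,.09),pl(.18*np.sin(.13),.09+.18*np.cos(.13)),telemetry.state()['tool_pos']):cv2.circle(A,g(p),3,(0,255,0),1)
cv2.imwrite('pics/s5.png',A)
E
```

```text
pos [0.6846 0.0242 0.3542] yang -1.306 R [-0.0069  0.0014 -1.    ] shift mm [ -2.2   0.9 104.2] F [-0.3  0.2 -0.1] w -0.0004 t 12.07
az turn 7.37791812532862e-06
```

View pics/s5.png

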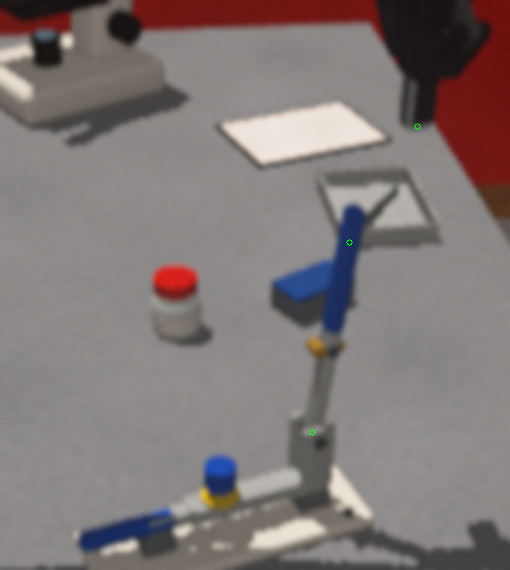

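The handle model fits: hinge circle at (312,432), grip circle at (349,242). I'll descend behind it and work out the arc.

>>> send_rows --pt "0 -1 0 10 0 0 0" --pt "0 -1 0 20 0 0 0" --pt "0 0 0 25 0 0 0" --pt "0 0 0 25 0 0 0" --pt "0 0 0 15 0 0 0" --pt "0 0 0 5 0 0 0" --pt "0 0 0 0 0 0 0"

```text
clock: 12.7
tool_pos: [0.6778, 0.022, 0.2566]
tcp_rot: [0.991, 0.131, -0.003, -0.001]
wrist_force: [-0.3, 0.2, -0.1]
gripper_width: -0.0002
```

```bash
python3 - <<'E'
from h import *
rel(pl(.019,.255),1.836)
th=np.concatenate([np.arange(1.57,.5,-.08),np.arange(.45,-.01,-.05)])
r=.165+.015*(1-th/1.57)
X=-r*np.cos(th)+.008*np.sin(th)+.011;Z=.09+r*np.sin(th)+.008*np.cos(th)
for i in range(len(th)-1):print(th[i+1].round(2),'->x %.1f z %.1f'%((X[i+1]-X[i])*1e3,-(Z[i+1]-Z[i])*1e3),' Z %.4f'%Z[i+1])
E
```

```text
pos [0.6778 0.022  0.2566] yang -1.307 R [-6.5e-03  6.0e-04 -1.0e+00] shift mm [-46.7   0.4   1.9] F [-0.3  0.2 -0.1] w -0.0002 t 12.7
az turn -0.0017934833393002947
1.49 ->x -13.3 z -0.9  Z 0.2559
1.41 ->x -13.4 z 0.2  Z 0.2557
1.33 ->x -13.4 z 1.3  Z 0.2544
1.25 ->x -13.3 z 2.4  Z 0.2520
1.17 ->x -13.1 z 3.4  Z 0.2486
1.09 ->x -12.8 z 4.5  Z 0.2441
1.01 ->x -12.5 z 5.5  Z 0.2385
0.93 ->x -12.1 z 6.6  Z 0.2320
0.85 ->x -11.5 z 7.5  Z 0.2244
0.77 ->x -10.9 z 8.5  Z 0.2159
0.69 ->x -10.3 z 9.4  Z 0.2066
0.61 ->x -9.5 z 10.2  Z 0.1963
0.53 ->x -8.7 z 11.0  Z 0.1853
0.45 ->x -7.8 z 11.7  Z 0.1736
0.4 ->x -4.4 z 7.7  Z 0.1660
0.35 ->x -4.0 z 7.9  Z 0.1581
0.3 ->x -3.7 z 8.1  Z 0.1500
0.25 ->x -3.3 z 8.3  Z 0.1417
0.2 ->x -2.8 z 8.5  Z 0.1332
0.15 ->x -2.4 z 8.6  Z 0.1246
0.1 ->x -2.0 z 8.8  Z 0.1158
0.05 ->x -1.5 z 8.9  Z 0.1070
0.0 ->x -1.1 z 9.0  Z 0.0980
```

>>> send_rows --pt "0 -12 0 0 0 0 0" --pt "0 -12 0 0 0 0 0" --pt "0 -11 0 0 0 0 0" --pt "0 -11 0 0 0 0 0" --pt "0 -13 0 0 0 0 0" --pt "0 -13 0 0 0 0 0" --pt "0 -13 0 1.3 0 0 0" --pt "0 -13 0 2.4 0 0 0"

```text
clock: 13.37
tool_pos: [0.5856, -0.0038, 0.2589]
tcp_rot: [0.991, 0.131, 0.002, 0.001]
wrist_force: [1.0, -0.0, -1.1]
gripper_width: 0.0001
```

```bash
python3 - <<'E'
from h import *
th=1.25;r=.165+.015*(1-th/1.57)
rel(pl(-r*np.cos(th)+.008*np.sin(th)+.011,.09+r*np.sin(th)+.008*np.cos(th)))
a=capture('side')[:,:,::-1];cv2.imwrite('raw_side.png',a)
cv2.imwrite('pics/s6.png',cv2.resize(a[90:240,190:320],None,fx=3.5,fy=3.5,interpolation=cv2.INTER_CUBIC))
E
```

```text
pos [ 0.5856 -0.0038  0.2589] yang -1.307 R [ 4.4e-03 -6.0e-04 -1.0e+00] shift mm [-4.5 -0.4  6.8] F [ 1.  -0.  -1.1] w 0.0001 t 13.37
```

View pics/s6.png

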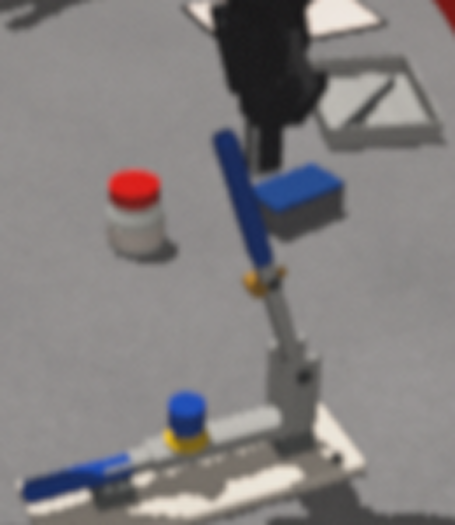

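The finger is behind the grip at about (265,165) and the handle is leaning forward. I'll carry on along the arc.

>>> send_rows --pt "0 -13 0 5 0 0 0" --pt "0 -13 0 6 0 0 0" --pt "0 -12.5 0 6 0 0 0" --pt "0 -12 0 6.6 0 0 0" --pt "0 -11.5 0 7.5 0 0 0" --pt "0 -11 0 8.5 0 0 0" --pt "0 -10.3 0 9.4 0 0 0" --pt "0 -5 0 5.5 0 0 0"

```text
clock: 14.08
tool_pos: [0.5, -0.0268, 0.2028]
tcp_rot: [0.991, 0.131, 0.001, 0.0]
wrist_force: [-0.4, -0.7, 0.9]
gripper_width: -0.0001
```

```bash
python3 - <<'E'
from h import *
th=.65;r=.165+.015*(1-th/1.57)
rel(pl(-r*np.cos(th)+.008*np.sin(th)+.011,.09+r*np.sin(th)+.008*np.cos(th)))
E
```

```text
pos [ 0.5    -0.0268  0.2028] yang -1.307 R [ 1.8e-03 -8.0e-04 -1.0e+00] shift mm [-3.9 -0.2  1.3] F [-0.4 -0.7  0.9] w -0.0001 t 14.08
```

>>> send_rows --pt "0 -8 0 5 0 0 0" --pt "0 -8 0 10 0 0 0" --pt "0 -7.5 0 11 0 0 0" --pt "0 -4.4 0 7.7 0 0 0" --pt "0 -4 0 7.9 0 0 0" --pt "0 -3.7 0 8.1 0 0 0" --pt "0 -3.3 0 5 0 0 0" --pt "0 -2 0 4 0 0 0"

```text
clock: 14.75
tool_pos: [0.4606, -0.0372, 0.1429]
tcp_rot: [0.991, 0.131, -0.0, -0.0]
wrist_force: [1.1, 0.8, 1.0]
gripper_width: -0.0001
```

```bash
python3 - <<'E'
from h import *
rel(pl(-.177,.1332))
a=capture('side')[:,:,::-1];cv2.imwrite('raw_side.png',a)
cv2.imwrite('pics/s7.png',cv2.resize(a[140:250,180:300],None,fx=4.5,fy=4.5,interpolation=cv2.INTER_CUBIC))
E
```

```text
pos [ 0.4606 -0.0372  0.1429] yang -1.307 R [-4.e-04  2.e-04 -1.e+00] shift mm [-17.6   0.1   9.8] F [1.1 0.8 1. ] w -0.0001 t 14.75
```

View pics/s7.png

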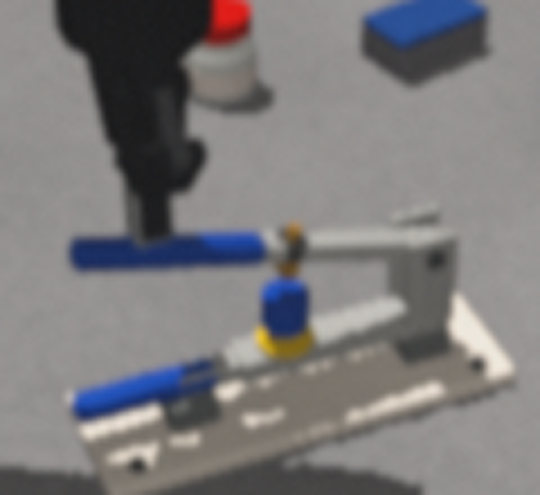

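The finger rests on the grip at (152,238) and the brass tip at (290,262) is just over the cap at (285,295). I'll press slowly while watching the force.

>>> send_rows --pt "0 -2 0 1.5 0 0 0" --pt "0 -2 0 1.5 0 0 0" --pt "0 -2 0 1.5 0 0 0" --pt "0 -2 0 1.5 0 0 0" --pt "0 -2 0 1.5 0 0 0" --pt "0 -1 0 1.5 0 0 0" --pt "0 0 0 1 0 0 0"

```text
clock: 15.38
tool_pos: [0.4499, -0.0401, 0.1333]
tcp_rot: [0.991, 0.132, -0.0, 0.0]
wrist_force: [-0.9, -0.1, 1.6]
gripper_width: 0.0001
```

>>> send_rows --pt "0 0 0 1 0 0 0" --pt "0 0 0 1 0 0 0" --pt "0 0 0 1 0 0 0" --pt "0 0 0 1 0 0 0"

```text
clock: 15.72
tool_pos: [0.4501, -0.04, 0.1293]
tcp_rot: [0.991, 0.132, -0.0, -0.0]
wrist_force: [-0.9, 0.0, 1.1]
gripper_width: 0.0
```

>>> send_rows --pt "0 0 0 1 0 0 0" --pt "0 0 0 1 0 0 0" --pt "0 0 0 1 0 0 0" --pt "0 0 0 0 0 0 0"

```text
clock: 16.05
tool_pos: [0.4502, -0.04, 0.1263]
tcp_rot: [0.991, 0.132, -0.0, -0.0]
wrist_force: [-0.7, -0.0, 1.0]
gripper_width: 0.0001
```

>>> send_rows --pt "0 0 0 1 0 0 0" --pt "0 0 0 1 0 0 0" --pt "0 0 0 0 0 0 0"

```text
clock: 16.3
tool_pos: [0.4503, -0.04, 0.1244]
tcp_rot: [0.991, 0.132, 0.0, 0.0]
wrist_force: [-0.9, -0.2, 0.9]
gripper_width: 0.0002
```

>>> send_rows --pt "0 0 0 1 0 0 0" --pt "0 0 0 1 0 0 0" --pt "0 0 0 0 0 0 0"

```text
clock: 16.55
tool_pos: [0.4502, -0.04, 0.1223]
tcp_rot: [0.991, 0.132, -0.0, 0.0]
wrist_force: [-0.4, -0.2, 0.9]
gripper_width: -0.0001
```

>>> send_rows --pt "0 0 0 1 0 0 0" --pt "0 0 0 1 0 0 0" --pt "0 0 0 0 0 0 0"

```text
clock: 16.8
tool_pos: [0.4502, -0.04, 0.1203]
tcp_rot: [0.991, 0.132, -0.0, 0.0]
wrist_force: [0.1, -0.3, 1.3]
gripper_width: -0.0
```

>>> send_rows --pt "0 0 0 1 0 0 0" --pt "0 0 0 1 0 0 0" --pt "0 0 0 0 0 0 0"

```text
clock: 17.05
tool_pos: [0.4502, -0.04, 0.1183]
tcp_rot: [0.991, 0.132, -0.0, 0.0]
wrist_force: [0.6, -0.6, 1.3]
gripper_width: 0.0001
```

>>> send_rows --pt "0 0 0 1 0 0 0" --pt "0 0 0 1 0 0 0" --pt "0 0 0 0 0 0 0"

```text
clock: 17.3
tool_pos: [0.4502, -0.04, 0.1163]
tcp_rot: [0.991, 0.132, -0.0, -0.0]
wrist_force: [0.2, -0.3, 0.9]
gripper_width: 0.0001
```

>>> send_rows --pt "0 0 0 1 0 0 0" --pt "0 0 0 1 0 0 0" --pt "0 0 0 0 0 0 0"

```text
clock: 17.55
tool_pos: [0.4502, -0.04, 0.1143]
tcp_rot: [0.991, 0.132, -0.0, -0.0]
wrist_force: [-0.5, -0.4, 1.5]
gripper_width: -0.0002
```

>>> send_rows --pt "0 0 0 1 0 0 0" --pt "0 0 0 1 0 0 0" --pt "0 0 0 0 0 0 0"

```text
clock: 17.8
tool_pos: [0.4502, -0.04, 0.1123]
tcp_rot: [0.991, 0.132, -0.0, -0.0]
wrist_force: [0.3, 0.5, 0.7]
gripper_width: -0.0
```

>>> send_rows --pt "0 0 0 1 0 0 0" --pt "0 0 0 1 0 0 0" --pt "0 0 0 0 0 0 0"

```text
clock: 18.05
tool_pos: [0.4502, -0.04, 0.1104]
tcp_rot: [0.991, 0.132, -0.0, 0.0]
wrist_force: [-0.7, -0.8, 3.0]
gripper_width: 0.0002
```

Contact with the cap is at about z = 0.111. From here, small steps.

>>> send_rows --pt "0 0 0 1 0 0 0" --pt "0 0 0 1 0 0 0" --pt "0 0 0 0 0 0 0"

```text
clock: 18.3
tool_pos: [0.4501, -0.0401, 0.1087]
tcp_rot: [0.991, 0.132, -0.0, 0.0]
wrist_force: [-3.3, -0.5, 4.0]
gripper_width: -0.0004
```

>>> send_rows --pt "0 0 0 1 0 0 0" --pt "0 0 0 1 0 0 0" --pt "0 0 0 0 0 0 0"

```text
clock: 18.55
tool_pos: [0.45, -0.0401, 0.107]
tcp_rot: [0.991, 0.132, -0.001, 0.0]
wrist_force: [-2.9, -1.3, 6.8]
gripper_width: 0.0001
```

>>> send_rows --pt "0 0 0 1 0 0 0" --pt "0 0 0 0 0 0 0"

```text
clock: 18.72
tool_pos: [0.45, -0.0401, 0.1061]
tcp_rot: [0.991, 0.132, -0.001, 0.0]
wrist_force: [-5.2, -0.4, 7.0]
gripper_width: 0.0
```

>>> send_rows --pt "0 0 0 1 0 0 0" --pt "0 0 0 0 0 0 0"

```text
clock: 18.88
tool_pos: [0.4499, -0.0402, 0.1053]
tcp_rot: [0.991, 0.132, -0.001, 0.0]
wrist_force: [-6.0, -0.7, 9.6]
gripper_width: -0.0001
```

>>> send_rows --pt "0 -0.6 0 1 0 0 0" --pt "0 0 0 0 0 0 0"

```text
clock: 19.05
tool_pos: [0.4498, -0.0402, 0.1046]
tcp_rot: [0.991, 0.132, -0.0, -0.0]
wrist_force: [-5.3, 0.0, 9.2]
gripper_width: 0.0001
```

>>> send_rows --pt "0 -0.4 0 1 0 0 0" --pt "0 0 0 0 0 0 0"

```text
clock: 19.22
tool_pos: [0.4497, -0.0402, 0.1039]
tcp_rot: [0.991, 0.132, 0.0, -0.0]
wrist_force: [-4.9, 1.5, 9.7]
gripper_width: 0.0
```

>>> send_rows --pt "0 -0.2 0 1 0 0 0" --pt "0 0 0 0 0 0 0"

```text
clock: 19.38
tool_pos: [0.4496, -0.0402, 0.103]
tcp_rot: [0.991, 0.132, 0.0, -0.0]
wrist_force: [-4.3, 0.9, 10.0]
gripper_width: -0.0003
```

>>> send_rows --pt "0 -0.3 0 1 0 0 0" --pt "0 0 0 0 0 0 0"

```text
clock: 19.55
tool_pos: [0.4496, -0.0403, 0.1024]
tcp_rot: [0.991, 0.131, 0.0, -0.0]
wrist_force: [-3.9, 1.8, 12.1]
gripper_width: -0.0001
```

>>> send_rows --pt "0 -0.3 0 1 0 0 0" --pt "0 0 0 0 0 0 0"

```text
clock: 19.72
tool_pos: [0.4495, -0.0403, 0.1016]
tcp_rot: [0.991, 0.131, 0.001, -0.0]
wrist_force: [-3.5, 2.7, 12.9]
gripper_width: -0.0004
```

>>> send_rows --pt "0 -0.3 0 1 0 0 0" --pt "0 0 0 0 0 0 0"

```text
clock: 19.88
tool_pos: [0.4493, -0.0403, 0.0997]
tcp_rot: [0.991, 0.131, 0.001, -0.0]
wrist_force: [-0.8, 1.6, 2.7]
gripper_width: -0.0001
```

The load dropped from 12.9 N to 2.7 N, so it snapped. I'll follow down until it is felt solid, in case there is a second click.

>>> send_rows --pt "0 -0.2 0 1 0 0 0" --pt "0 0 0 0 0 0 0"

```text
clock: 20.05
tool_pos: [0.4486, -0.0406, 0.0974]
tcp_rot: [0.991, 0.131, 0.001, 0.0]
wrist_force: [0.3, 1.1, 1.5]
gripper_width: 0.0004
```

>>> send_rows --pt "0 -0.1 0 1 0 0 0" --pt "0 0 0 0 0 0 0"

```text
clock: 20.22
tool_pos: [0.4479, -0.0407, 0.096]
tcp_rot: [0.991, 0.131, 0.0, 0.0]
wrist_force: [0.7, -0.1, 1.3]
gripper_width: -0.0003
```

>>> send_rows --pt "0 -0.1 0 1 0 0 0" --pt "0 0 0 0 0 0 0"

```text
clock: 20.38
tool_pos: [0.4478, -0.0407, 0.0952]
tcp_rot: [0.991, 0.131, -0.0, -0.0]
wrist_force: [0.7, 0.4, 1.1]
gripper_width: -0.0002
```

>>> send_rows --pt "0 -0.1 0 1 0 0 0" --pt "0 0 0 0 0 0 0"

```text
clock: 20.55
tool_pos: [0.4478, -0.0407, 0.0948]
tcp_rot: [0.991, 0.132, -0.0, -0.0]
wrist_force: [-0.3, -0.1, 4.2]
gripper_width: 0.0003
```

>>> send_rows --pt "0 0 0 1 0 0 0" --pt "0 0 0 0 0 0 0"

```text
clock: 20.72
tool_pos: [0.4479, -0.0407, 0.0945]
tcp_rot: [0.991, 0.132, -0.0, -0.0]
wrist_force: [-2.6, 1.1, 8.4]
gripper_width: -0.0003
```

>>> send_rows --pt "0 0 0 0.7 0 0 0" --pt "0 0 0 0 0 0 0"

```text
clock: 20.88
tool_pos: [0.4479, -0.0407, 0.0943]
tcp_rot: [0.991, 0.132, -0.001, -0.0]
wrist_force: [-5.4, 1.1, 11.7]
gripper_width: 0.0002
```

It is solid at 0.0945, about 16–17 mm below first contact at the grip, which matches 8 mm at the cap. I'll add slightly more, above the earlier peak and well below 50 N on the cap, to rule out a half-click.

>>> send_rows --pt "0 -0.3 0 0.7 0 0 0" --pt "0 0 0 0 0 0 0"

```text
clock: 21.05
tool_pos: [0.4479, -0.0408, 0.0942]
tcp_rot: [0.991, 0.132, -0.0, -0.0]
wrist_force: [-4.9, 2.0, 14.1]
gripper_width: 0.0001
```

>>> send_rows --pt "0 0 0 -2 0 0 0" --pt "0 0 0 -3 0 0 0" --pt "0 1 0 -6 0 0 0" --pt "0 1.5 0 -9 0 0 0" --pt "0 2 0 -9 0 0 0" --pt "0 2.4 0 -8.8 0 0 0" --pt "0 2.8 0 -8.6 0 0 0" --pt "0 3.3 0 -8.5 0 0 0"

```text
clock: 21.72
tool_pos: [0.4604, -0.0373, 0.1482]
tcp_rot: [0.991, 0.131, 0.0, 0.0]
wrist_force: [-0.0, -0.4, 0.6]
gripper_width: -0.0001
```

```bash
python3 - <<'E'
from h import *
rel(pl(-.15,.15))
a=capture('side')[:,:,::-1];cv2.imwrite('raw_side.png',a)
A=cv2.resize(a[130:250,180:300],None,fx=5,fy=5,interpolation=cv2.INTER_CUBIC)
for p in ((.5324,-.0182,.072),(.5324,-.0182,.08)): print((pix('side',p)-[180,130]+.5)*5)
cv2.imwrite('pics/s8.png',A)
E
```

```text
pos [ 0.4604 -0.0373  0.1482] yang -1.307 R [ 6.e-04 -2.e-04 -1.e+00] shift mm [ 9.6 -0.1 -1.8] F [-0.  -0.4  0.6] w -0.0001 t 21.72
[317.42187327 389.52651549]
[317.30503924 377.32035815]
```

View pics/s8.png

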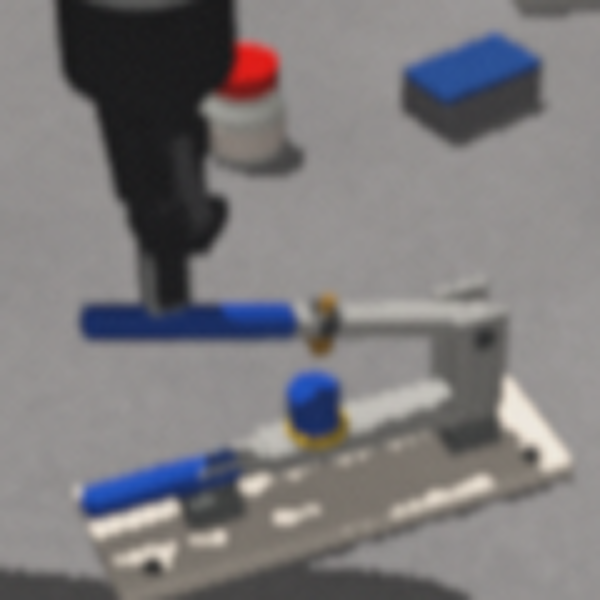

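The cap's top centre is at about (315,389), which matches the home height of 0.072 (predicted row 389.5). Now I guide the handle back up.

>>> send_rows --pt "0 5 0 -10 0 0 0" --pt "0 6.5 0 -11 0 0 0" --pt "0 8 0 -11.5 0 0 0" --pt "0 9 0 -11 0 0 0" --pt "0 9.5 0 -10.2 0 0 0" --pt "0 10.3 0 -9.4 0 0 0" --pt "0 11 0 -8.5 0 0 0" --pt "0 11.5 0 -7.5 0 0 0"

```text
clock: 22.43
tool_pos: [0.5294, -0.0186, 0.2274]
tcp_rot: [0.991, 0.132, 0.0, 0.0]
wrist_force: [-0.6, -0.4, -0.8]
gripper_width: 0.0002
```

>>> send_rows --pt "0 12 0 -6.6 0 0 0" --pt "0 12.5 0 -5.5 0 0 0" --pt "0 12.8 0 -4.5 0 0 0" --pt "0 13 0 -3.4 0 0 0" --pt "0 13 0 -2.4 0 0 0" --pt "0 13 0 -1.3 0 0 0" --pt "0 13 0 0 0 0 0" --pt "0 13 0 0 0 0 0"

```text
clock: 23.1
tool_pos: [0.6282, 0.0083, 0.2503]
tcp_rot: [0.991, 0.132, 0.0, -0.0]
wrist_force: [0.7, 0.3, -0.4]
gripper_width: 0.0004
```

>>> send_rows --pt "0 12 0 0 0 0 0" --pt "0 12 0 0 0 0 0" --pt "0 14 0 0 0 0 0" --pt "0 15 0 0 0 0 0" --pt "0 15 0 0 0 0 0" --pt "0 10 0 0 0 0 0" --pt "0 5 0 -10 0 0 0" --pt "0 0 0 -20 0 0 0"

```text
clock: 23.77
tool_pos: [0.7067, 0.0301, 0.2765]
tcp_rot: [0.991, 0.132, -0.003, -0.001]
wrist_force: [0.4, -0.4, -0.2]
gripper_width: 0.0002
```

>>> send_rows --pt "0 0 0 -30 0 0 0" --pt "0 0 0 -30 0 0 0" --pt "0 0 0 -20 0 0 0" --pt "0 0 0 0 0 0 0" --pt "0 0 0 0 0 0 0" --pt "0 0 0 0 0 0 0" --pt "0 0 0 0 0 0 0" --pt "0 0 0 0 0 0 0"

```text
clock: 24.43
tool_pos: [0.7066, 0.0295, 0.3572]
tcp_rot: [0.991, 0.131, -0.002, -0.0]
wrist_force: [0.1, -0.9, 0.3]
gripper_width: -0.0
```

```bash
python3 - <<'E'
from h import *
rel(pl(.07,.25))
a=capture('side')[:,:,::-1];b=capture('top')[:,:,::-1]
k=4.5;A=cv2.resize(a[100:230,190:310],None,fx=3.3,fy=3.3,interpolation=cv2.INTER_CUBIC);B=cv2.resize(a[195:230,225:265],None,fx=9,fy=9,interpolation=cv2.INTER_CUBIC)
print((pix('side',(.5324,-.0182,.072))-[225,195]+.5)*9,(pix('side',(.5324,-.0182,.05))-[225,195]+.5)*9)
o=np.zeros((430,400+365,3),np.uint8);o[:A.shape[0],:A.shape[1]]=A;o[:B.shape[0],400:400+B.shape[1]]=B;cv2.imwrite('pics/s9.png',o)
E
```

```text
pos [0.7066 0.0295 0.3572] yang -1.307 R [-4.2e-03  4.0e-04 -1.0e+00] shift mm [-2.510e+01  1.000e-01  1.073e+02] F [ 0.1 -0.9  0.3] w -0.0 t 24.43
[166.35937188 116.14772788] [166.92701264 175.45161975]
```

View pics/s9.png

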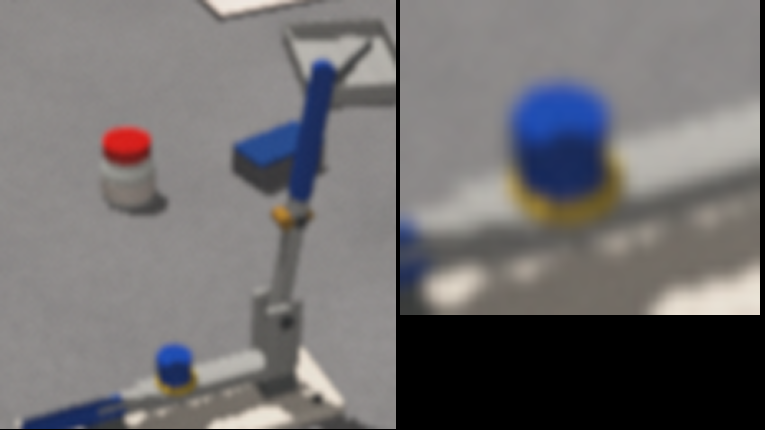

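```bash
python3 -c "
from h import *
print(job_done())"
```

```text
the job is handed in; nothing more can be done
None
```

The blue cap is clicked home on the stud, the handle is back upright, and the job was handed in at about 24.5 s of the 72 s allowed.

- **Setting the cap:** I centred the cap by gripping it twice at right angles. I then lowered it over the post with almost no contact force and let go about half a millimetre above the catches. The picture showed it standing square.
- **Pressing the handle:** I swung the handle down with the closed fingers.
  - The tip met the cap with the fingertip at a height of about 0.111 m.
  - The load rose to 12.9 N at the grip, about 27 N on the cap, then dropped to about 1–3 N at the snap.
  - The handle went solid at about 0.0945 m. That is roughly 16–17 mm of travel, matching the expected 8 mm at the cap.
  - I pressed on to 14.1 N at the grip, about 30 N on the cap, to rule out a half-click, and felt none.
- **Last checks:** The final side picture shows the cap level, with its top where the home height predicts, and the fingers clear of everything. The jar and slide box look undisturbed. The bottle was not in the last crops, but the arm never went near it.

No check failed. The gripper read about 26 mm on the 28 mm cap, and sideways forces of up to 6 N showed while pressing. I took the first to be an offset in the width reading and the second to be friction on the grip.

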